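# Load a knife-handle block into the bench drying oven and shut the oven door onto its catch

### The arm

A 6-joint arm with a two-finger parallel gripper is mounted at the origin on the work surface. World frame = base frame: x ahead of the robot, y to its left, z up, the work surface at z = 0. Lengths are in mm, angles in degrees, forces in N, time in s.
With the tool pointing down it reaches from about 300 to 850 mm from the base axis. Payload 4.2 kg.
Tool frame: the origin (TCP) lies midway between the tips of the shut fingers; the grasp point (between the pads) lies 19 mm behind it; y points along the fingers, z is the direction in which the jaws open and shut, and the axes are right-handed (so a half turn about y gives the same grasp; the last joint's range is limited). The gripper opens to 91 mm and grips with 3 to 60 N. Pads are 32 mm wide; open, the fingers measure 118 mm over their backs; the gripper's body (76 mm by 178 mm) begins 60 mm behind the grasp point.
Start: joints at [-69.672, 18.312, 89.639, -0, 72.044, -1.146], TCP at [210.504, -535.099, 213.976] pointing down, gripper open.
Joint ranges: [-177.97, 177.97], [-48.28, 115.42], [12.27, 149.76], [-77.06, 257.06], [2.81, 150.46], [-146.56, 146.56]. Speed limits (degrees/s): [147.25, 147.25, 180, 180, 180, 180].

### API

Orientations are given as [roll, pitch, yaw] about the fixed x, y, z axes, in that order (R = Rz(yaw) Ry(pitch) Rx(roll)).
In Python, from workcell import env gives the robot as it stands.
- The arm moves only by the shell command python3 -m handwheel 'ROWS' [FORCE]. ROWS is JSON, a list of rows, each a list of 3 entries, a list of its own where there are three numbers: the opening, from 0 (shut) to 1 (fully open), then the shift along the tool's x, y, z in mm, then the turn, a rotation vector about the tool's x, y, z in degrees. A call has exactly 10 rows; each row shifts and turns the commanded pose from where the row before left it, along the tool's axes as they then stand; what a row does not reach is not made up. A row lasts 1/12 s, in which the tool goes at most 41.7 mm and 7.16 degrees, less where a joint would pass 70% of its speed; a pose out of reach is approached as far as the arm can. A call is refused whole if a number of a shift passes 41.7 or a number of a turn 7.16, either way. A call with a gripper value outside its range is refused whole. The fingers move at their own pace and stop on an object; FORCE is the grip in N (left out, the last holds). Time passes only in rows, so rows that do not move let the fingers close, or fill a call up. It gives the time, the measured TCP pose, the force and the opening at its end, in the units of the state.
- env.state(): the state, without advancing time (a new reading comes with each control period).
- env.grab_frame(name): name is "side" or "top"; returns the picture (400x640x3 uint8, red, green, blue); there is no depth.
- env.camera_info(name): a dict with "fx", "fy", "cx", "cy" (pixels), "camera_from_world" (4x4, takes a point from world to camera coordinates). Camera axes: x right, y down, z forward; pixel columns grow to the right and rows downward; lengths in mm; the calibration is good to about 2 mm. A picture is of the moment at which its call begins. camera_info takes no time and is no camera call.
- env.job_done(): hands the job in, once; it reports no verdict.
Trained networks look in the newest picture that a camera, given by its name, has taken for a name from the list of things; names that differ only in an ending like _2 or _b are one class to them, and where a whole thing is asked for, a point or a joint stands for the part that bears it (a point fixed in the world has none). Each returns a list of dicts, best first, with "p" (0 to 1); they miss things now and then, are a little off and sometimes report something else, mostly with a low value. They report only what shows in the picture. A call takes as long as a camera call. They do not tell look-alikes from the thing itself.
- env.masks_of(camera, label): "region" (400x640 bool, what is visible of it) and "location" ([column, row] in pixels, amid what is visible of it).
The state is a dict: "time_s": time; "qpos": joint angles; "qvel": joint speeds; "effort": joint torques, N m; "ee_pos": TCP position; "ee_rot": TCP orientation; "force": force on the tool from outside, world axes, zero at the start; "torque": the same for the moment, N m; "gripper_width": finger opening in mm.
Only numpy, scipy, OpenCV 4.12 (cv2) and the standard library are available. Lean on these libraries where they do the work, as an engineer would, in place of code of your own. Each camera call takes 0.05 s, during which the arm holds its last target.

### The job

Dry the dark wooden handle block in the little bench oven: lift it from the bench and set it down flat on the pulled-out oven rack (do not drop it), with the whole block inside the rack's edges. With the door still standing open, slide the loaded rack fully home, then push the door shut, without slamming it, until its roller catch snaps over and holds it fully closed. Leave the other things on the bench where they are.

Things in the scene. Friction and masses are not known exactly. Their poses are not given: they have to be found in the camera images.
- oven: Grey bench oven, fixed, 340 mm wide, 320 deep, 225 high. Origin: bench level under the middle of its front face; x points into the oven, y along the front from hinge side to control panel, z up. Front face: x = 0. Opening: y -150 to +40 mm, z 40 to 205. Door hinge line: x = 0, y = -168. Control panel (unused): y +70 to +170.
- oven_door (a joint): Door angle, rad: 0 shut and seated, growing as it opens; 1.5 to 1.72 at first. Stays where left (friction about 0.25 N m). Inwards of 0.07 rad a spring roller catch near the free edge resists (about 9 N there, 13 N at 150 mm from the hinge); from about 0.02 rad inwards it draws the door to 0 and holds it. Let go earlier, it stays ajar. A rack left sticking out is in its way.
- door_hinge (a point): Point on the upright hinge line, 121.5 mm above the bench. Axes turn with the door: y along the panel from hinge to free edge, -x out of its outer face, z up; with the door shut they equal the oven's. Panel: y 0 to 236 mm, inner face x = -3, outer face x = -28 mm, 28 to 215 mm above the bench, with a glass window.
- door_push (a point): Point on the outer face of the door, 150 mm from the hinge line and 25 mm below the door's top edge: a good place to push, clear of the handle. Axes as door_hinge.
- door_handle (a point): Middle of the door's upright bar handle, 12 mm thick and 90 mm high, 207 mm from the hinge line, standing 35 mm off the outer face, 125 mm above the bench. Axes as door_hinge.
- rack (a joint): How far the wire rack is pulled out of the oven, in m: 0 fully home (against its stop), about 0.15 to 0.18 at the start. Slides along the oven's -x; friction about 2.5 N.
- rack_mid (a point): Middle of the steel wire rack, on top of its bars, 92 mm above the bench. Rack 230 mm (along x) by 176 mm (along y); x points into the oven, y along its front, z up. With the rack home this point is at x = 119, y = -55 mm in the oven's frame. An upturned flat lip 4 mm thick closes its front edge (x = -115 to -111 mm), the lip's top 26 mm above the bars.
- rack_lip (a point): Middle of the top edge of the rack's upturned front lip, on its outer face (x = -115 mm, z = 26 mm from rack_mid). Push here to slide the rack; home, this face stands 4 mm inside the oven's front face, below the roof (205 to 225 mm above the bench), so for the last 40 mm lean the fingers in towards the oven (some 30 degrees). Axes as rack_mid.
- block: Dark wooden knife-handle block, 130 mm (x) by 44 mm (y) by 36 mm (z), about 0.18 kg, lying flat on the bench. Origin: centre of its underside.
- block_end_a (a point): Centre of one end face of the block (+x end).
- block_end_b (a point): Centre of the other end face of the block (-x end).
- hammer: Bystander: a hammer lying on the bench. Leave it alone.
- steel_bar: Bystander: a square steel bar offcut, 120 x 28 x 28 mm. Leave it alone.
- oil_bottle: Bystander: a plastic bottle, 54 mm across and 150 mm high. Leave it alone.
- wax_tin: Bystander: a low round tin, 72 mm across and 45 mm high. Leave it alone.
Not all that is in view belongs to the job. Of the things shaped like the block, the wooden one is meant.

How it is judged (in metres and radians):
On the way, in this order (a step that is already met when the one before it is completed fails the run):
1. the block lies flat on the pulled-out rack, wholly inside its edges, and is let go (value of joint rack above 0.08 m and z of block in the frame of rack_mid between -0.006 and 0.008 m and angle between block's own z axis and vertical below 0.12 rad and x of block_end_a in the frame of rack_mid between -0.115 and 0.115 m and x of block_end_b in the frame of rack_mid between -0.115 and 0.115 m and y of block_end_a in the frame of rack_mid between -0.088 and 0.088 m and y of block_end_b in the frame of rack_mid between -0.088 and 0.088 m and contact force between block and the fingers below 0.1 N), for 0.2 s.
2. the rack with the block on it is fully home while the door still stands open (value of joint rack below 0.006 m and value of joint oven_door above 0.7 rad and z of block in the frame of rack_mid between -0.006 and 0.008 m), for 0.2 s.
At the end, for the whole second after the job is handed in: The door is seated on its catch (within 0.015 rad of shut), the rack is home (within 6 mm), and the block lies flat on the rack (its underside within 8 mm of the bars, tilted less than 0.12 rad) with the middles of both its ends inside the rack's outline (value of joint oven_door below 0.015 rad and value of joint rack below 0.006 m and z of block in the frame of rack_mid between -0.006 and 0.008 m and angle between block's own z axis and vertical below 0.12 rad and x of block_end_a in the frame of rack_mid between -0.115 and 0.115 m and x of block_end_b in the frame of rack_mid between -0.115 and 0.115 m and y of block_end_a in the frame of rack_mid between -0.088 and 0.088 m and y of block_end_b in the frame of rack_mid between -0.088 and 0.088 m); the robot touches nothing.
It fails at once if the door is slammed (faster than 2 rad/s as it comes up to the catch) (velocity of joint oven_door below -2 rad/s and value of joint oven_door between 0.07 and 0.35 rad).
It fails at once if the block is dropped (falls free at more than 0.8 m/s, about 30 mm) (linear speed of block above 0.8 m/s and contact force between block and anything else below 0.05 N).
It fails at once if a bystander is moved by more than 30 mm (distance of any of hammer, steel_bar, oil_bottle, wax_tin from where it was at the start of the episode above 0.03 m).
It also fails if it takes over 70 s, if anything falls off the work surface, if the arm or the gripper's body presses on something with over 40 N, if the wrist force passes 120 N, or if a joint passes its speed limit or range.

## Working session

There is one attempt and no reset: what is moved stays moved. The work goes in short steps, Python scripts to look and compute and a shell command to move; the robot and the scene stay as the last step left them, time stands still between calls to the robot, and variables do not carry over. Pictures are saved under pics/ and viewed, and the job is handed in when it is done.

```bash
ls; mkdir -p pics; python3 - <<'E'
from workcell import env
import cv2
print(env.state())
for c in("side","top"):
    im=env.grab_frame(c); cv2.imwrite(f"pics/{c}0.png",im[:,:,::-1])
    print(c,env.camera_info(c))
E
```

```text
pics
{'time_s': 0.0, 'qpos': array([-6.96711225e+01,  1.83513179e+01,  8.97063013e+01, -9.67828174e-04,
        7.20428218e+01, -1.14570551e+00]), 'qvel': array([-0.00405498, -0.01603739,  0.05481511,  0.15172144, -0.04067713,
        0.0161915 ]), 'effort': array([ 1.16089272e-03, -4.12460268e+01, -2.31970274e+01,  7.26148998e-02,
        4.54123376e-02, -1.35059254e-04]), 'ee_pos': array([ 210.32475359, -534.61545219,  213.12422329]), 'ee_rot': array([-9.01004393e+01,  1.08834165e-03, -1.58525119e+02]), 'force': array([-1.03340237,  0.3112828 ,  0.88229633]), 'torque': array([-0.01212796, -0.03809258, -0.02666266]), 'gripper_width': 91.2108481857593}
side {'fx': 472.0271141620136, 'fy': 472.0271141620136, 'cx': 317.1294435661007, 'cy': 193.9759853588834, 'camera_from_world': array([[ 8.16379253e-01,  5.77291839e-01, -1.60949664e-02,
        -4.71742648e+02],
       [ 4.52220144e-01, -6.56345764e-01, -6.03909909e-01,
        -4.04972515e+01],
       [-3.59196125e-01,  4.85741052e-01, -7.96890064e-01,
         1.59919956e+03],
       [ 0.00000000e+00,  0.00000000e+00,  0.00000000e+00,
         1.00000000e+00]])}
top {'fx': 475.14051651812184, 'fy': 475.14051651812184, 'cx': 314.4887693548994, 'cy': 198.64893990166055, 'camera_from_world': array([[-1.39857394e-02, -9.99650223e-01,  2.24461778e-02,
         1.17649600e+02],
       [-9.90504715e-01,  1.07803407e-02, -1.37055444e-01,
         5.26586010e+02],
       [ 1.36765528e-01, -2.41498667e-02, -9.90309030e-01,
         1.52653921e+03],
       [ 0.00000000e+00,  0.00000000e+00,  0.00000000e+00,
         1.00000000e+00]])}
```

View pics/side0.png

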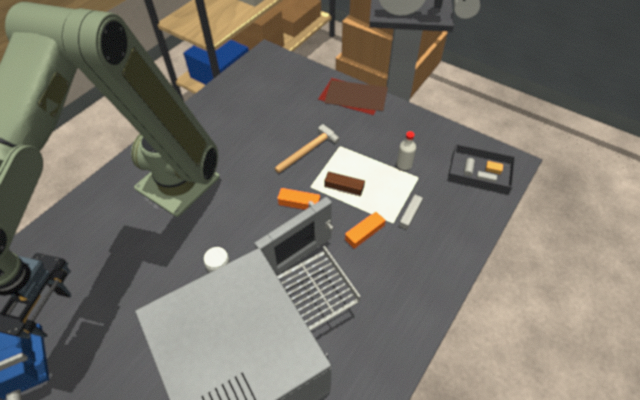

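View pics/top0.png

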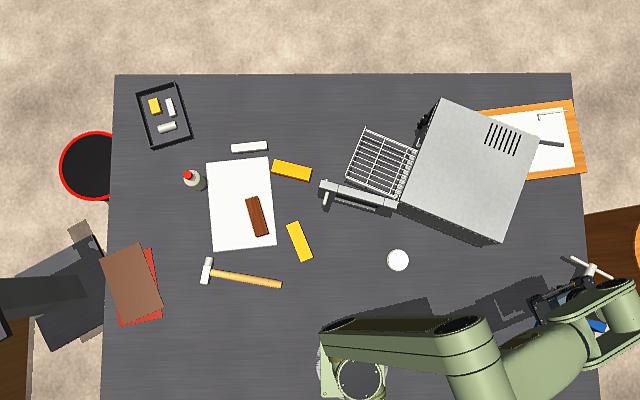

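```bash
python3 - <<'E'
from workcell import env
import cv2,numpy as np
for c in("side","top"):
    for l in ("block","steel_bar","rack","rack_lip","rack_mid","oven_door","door_handle","door_push","oven","door_hinge","block_end_a","hammer","oil_bottle","wax_tin"):
        try:
            for d in env.masks_of(c,l)[:3]:
                r=d["region"]; ys,xs=np.nonzero(r)
                print(c,l,round(d["p"],2),np.round(d["location"],1),r.sum(),(xs.min(),xs.max(),ys.min(),ys.max()) if len(xs) else None, cv2.minAreaRect(np.c_[xs,ys].astype(np.float32)))
        except Exception as e: print(c,l,e)
E
```

```text
side block 0.89 [365.  230.3] 752 (np.int64(345), np.int64(385), np.int64(211), np.int64(246)) ((365.3213806152344, 228.92181396484375), (18.446439743041992, 43.332088470458984), 52.69605255126953)
side block 0.81 [346.4 178.6] 621 (np.int64(325), np.int64(365), np.int64(172), np.int64(194)) ((344.8854064941406, 182.41261291503906), (40.14657974243164, 16.91509246826172), 15.52410888671875)
side block 0.73 [292.3 197.3] 644 (np.int64(277), np.int64(320), np.int64(188), np.int64(208)) ((298.3199768066406, 198.75999450683594), (42.709251403808594, 17.819091796875), 8.130102157592773)
side steel_bar 0.79 [409.  208.7] 365 (np.int64(400), np.int64(422), np.int64(195), np.int64(227)) ((411.1000671386719, 210.80003356933594), (10.733125686645508, 35.329872131347656), 26.56505012512207)
side rack 0.84 [318.7 289.9] 919 (np.int64(279), np.int64(359), np.int64(248), np.int64(328)) ((320.0748596191406, 286.76824951171875), (63.45243453979492, 59.01226806640625), 58.70695877075195)
side rack_lip 0.86 [336.  276.2] 1053 (np.int64(279), np.int64(360), np.int64(246), np.int64(328)) ((319.560638427
[... 5265 characters left out ...]
71 [395.6 259.1] 400 (np.int64(386), np.int64(408), np.int64(249), np.int64(271)) ((396.9000244140625, 259.8000183105469), (21.913463592529297, 21.466251373291016), 63.43495178222656)
top hammer 0.68 [230.5 275.2] 731 (np.int64(200), np.int64(281), np.int64(257), np.int64(287)) ((241.02645874023438, 271.891845703125), (81.15223693847656, 26.453472137451172), 3.1363584995269775)
top oil_bottle 0.77 [195.2 177. ] 325 (np.int64(183), np.int64(205), np.int64(170), np.int64(189)) ((193.50001525878906, 179.00001525878906), (23.33452033996582, 16.26345443725586), 45.0)
top wax_tin 0.7 [395.1 257. ] 397 (np.int64(386), np.int64(407), np.int64(249), np.int64(270)) ((396.5, 259.5), (21.0, 21.0), 90.0)
```

```bash
cat > h.py <<'E'
from workcell import env
import cv2,numpy as np
from scipy.spatial.transform import Rotation as Ro
def ray(c,px,z):
    i=env.camera_info(c);T=i["camera_from_world"];R=T[:3,:3];t=T[:3,3]
    o=-R.T@t; d=R.T@np.array([(px[0]-i["cx"])/i["fx"],(px[1]-i["cy"])/i["fy"],1])
    return o+d*(z-o[2])/d[2]
def proj(c,P):
    i=env.camera_info(c);T=i["camera_from_world"];q=np.atleast_2d(P)@T[:3,:3].T+T[:3,3]
    return q[:,:2]/q[:,2:]*[i["fx"],i["fy"]]+[i["cx"],i["cy"]]
E
python3 - <<'E'
from h import *
for p in [(441,98),(539,135),(500,243),(401,205)]: print(p,ray("top",p,225).round(1))
r=cv2.imread("pics/top0.png")[90:250,310:550]; cv2.imwrite("pics/tz.png",cv2.resize(r,None,fx=3.3,fy=3.3,interpolation=cv2.INTER_CUBIC))
r=cv2.imread("pics/side0.png")[170:370,180:430]; cv2.imwrite("pics/sz.png",cv2.resize(r,None,fx=3,fy=3,interpolation=cv2.INTER_CUBIC))
for l,b in(("top",(256.3,216)),):
    print(ray("top",b,36))
E
```

```text
(441, 98) [ 801.2 -266.6  225. ]
(539, 135) [ 685.3 -553.7  225. ]
(500, 243) [ 367.4 -415.1  225. ]
(401, 205) [ 480.5 -134.   225. ]
[472.85330146 301.56172635  36.        ]
```

View pics/tz.png

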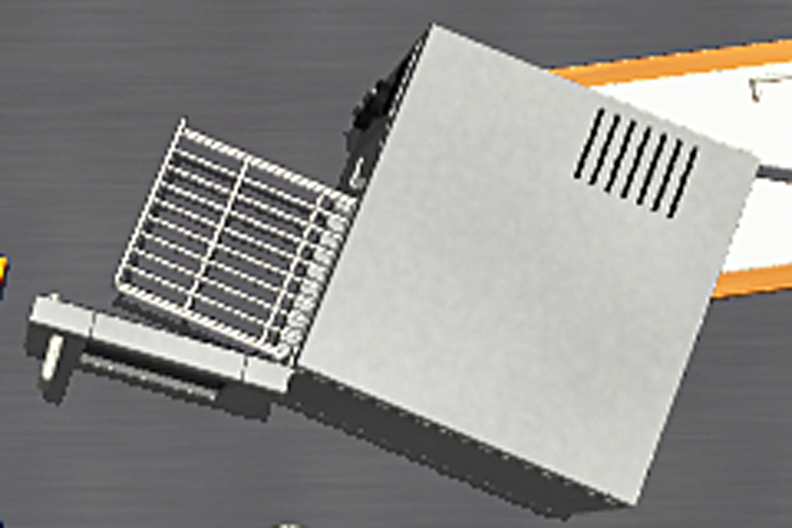

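View pics/sz.png

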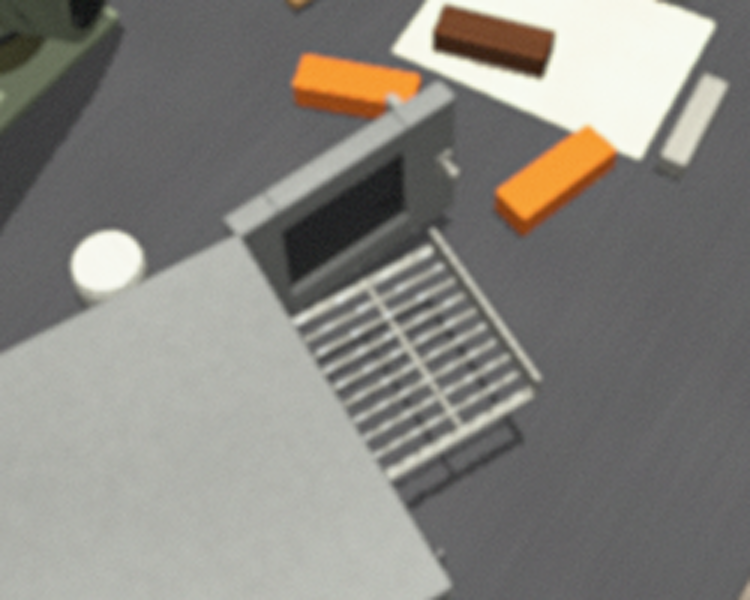

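```bash
cat > fit.py <<'E'
from h import *
from scipy.optimize import least_squares,minimize
P=lambda x,y,yaw,L: np.asarray(L,float)@Ro.from_euler('z',yaw).as_matrix().T+[x,y,0]
ov=[[0,170,225],[320,170,225],[320,-170,225],[0,-170,225]]
tp=np.array([(441.2,97.6),(540,137.9),(502.1,243),(400.9,199.1)])
sp=np.array([(180+238/3,170+235/3),(180+450/3,170+590/3)]) # hinge front, +y front
f=lambda q:np.r_[(proj("top",P(*q,ov))-tp).ravel(),(proj("side",P(*q,[ov[3],ov[0]]))-sp).ravel()]
s=least_squares(f,[640,-200,-2.0]); O=s.x; print("oven",O[:2].round(1),np.degrees(O[2]),s.fun.round(1))
# rack extension
lip=lambda e:P(*O,[[4-e,-55+88,118],[4-e,-55-88,118]])
g=lambda e:np.r_[(proj("top",lip(e[0]))-[(365.5,126.4),(345.8,177)]).ravel(),(proj("side",lip(e[0]))-[(360,296.7),(324.3,247.3)]).ravel()]
s=least_squares(g,[160]); E=s.x[0]; print("rack",E,s.fun.round(1))
D=lambda a,L:P(*O,np.asarray(L,float)@Ro.from_euler('z',a).as_matrix().T+[0,-168,0])
g=lambda a:np.r_[(proj("top",D(a[0],[[-3,236,215],[-28,236,215]]))-[(320.6,180),(318.5,188.5)]).ravel()]
s=least_squares(g,[1.6]); A=s.x[0]; print("door",A,s.fun.round(1))
E
cat >> fit.py <<'E'
def colormask(c,im):
    h=cv2.cvtColor(im,cv2.COLOR_BGR2HSV)
    m=np.zeros(im.shape[:2],np.uint8)
    b=(slice(190,245),slice(240,275)) if c=="top" else (slice(165,200),slice(318,370))
    s=h[b]; m[b]=((s[...,1]>70)&(s[...,2]<150)).astype(np.uint8)*255
    return m
M={c:colormask(c,cv2.imread(f"pics/{c}0.png")) for c in("top","side")}
bx=[[i*65,j*22,k*36] for i in(-1,1) for j in(-1,1) for k in(0,1)]
def cost(q):
    t=0
    for c in M:
        h=cv2.convexHull((proj(c,P(q[0],q[1],q[2],bx))*16+ 0).astype(np.int32)).astype(np.int32)
        z=np.zeros((400,640),np.uint8); cv2.fillPoly(z,[h],255,cv2.LINE_AA,4)
        t+=np.abs(z.astype(float)-M[c]).sum()/255
    return t
s=min((minimize(cost,[472,301,a],method="Nelder-Mead",options=dict(initial_simplex=[[472,301,a],[482,301,a],[472,311,a],[472,301,a+.1]])) for a in(0.2,0.35)),key=lambda s:s.fun)
B=s.x; print("block",B[:2].round(1),np.degrees(B[2]),s.fun,[m.sum()/255 for m in M.values()])
E
python3 fit.py
```

```text
oven [ 651.7 -199.5] -114.01683108097582 [ 0.4 -1.5  1.7 -0.1  0.5  0.4 -1.4  0.4 -0.4 -0.8  0.5 -0.3]
rack 176.22272303529323 [ 0.9 -1.5 -0.7 -2.3 -0.6  0.8 -0.6 -0.7]
door 1.7235039392151754 [-0.2  0.1 -0.2 -0.2]
block [476.2 302.7] 17.515520295073287 429.2117647058824 [np.float64(405.0), np.float64(557.0)]
```

```bash
cat > ov.py <<'E'
from fit import *
for c in("top","side"):
    im=cv2.imread(f"pics/{c}0.png"); k=6
    def crop(x0,y0,w,h,n,sets):
        z=cv2.resize(im[y0:y0+h,x0:x0+w],None,fx=k,fy=k,interpolation=cv2.INTER_NEAREST)
        for p,col in sets:
            q=((proj(c,p)-[x0,y0]+.5)*k).astype(np.int32); cv2.polylines(z,[q],True,col,1)
        cv2.imwrite(n,z)
    S=[(P(*B,[[-65,-22,36],[65,-22,36],[65,22,36],[-65,22,36]]),(0,255,0)),(P(*B,[[-65,-22,0],[65,-22,0],[65,22,0],[-65,22,0]]),(255,255,0)),
       (lip(E),(0,0,255)),(P(*O,[[4-E,-143,92],[4-E,33,92],[0,33,92],[0,-143,92]]),(0,255,0)),(P(*O,ov),(255,0,255)),(D(A,[[-3,0,215],[-3,236,215],[-28,236,215],[-28,0,215]]),(255,0,0))]
    if c=="top":
        crop(235,185,60,60,"pics/o_b.png",S); crop(312,90,130,98,"pics/o_o.png",S)
    else: crop(250,170,130,98,"pics/o_s1.png",S);crop(255,235,130,98,"pics/o_s2.png",S)
E
python3 ov.py
```

```text
oven [ 651.7 -199.5] -114.01683108097582 [ 0.4 -1.5  1.7 -0.1  0.5  0.4 -1.4  0.4 -0.4 -0.8  0.5 -0.3]
rack 176.22272303529323 [ 0.9 -1.5 -0.7 -2.3 -0.6  0.8 -0.6 -0.7]
door 1.7235039392151754 [-0.2  0.1 -0.2 -0.2]
block [476.2 302.7] 17.515520295073287 429.2117647058824 [np.float64(405.0), np.float64(557.0)]
```

View pics/o_b.png

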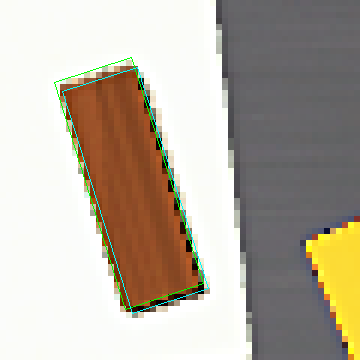

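View pics/o_o.png

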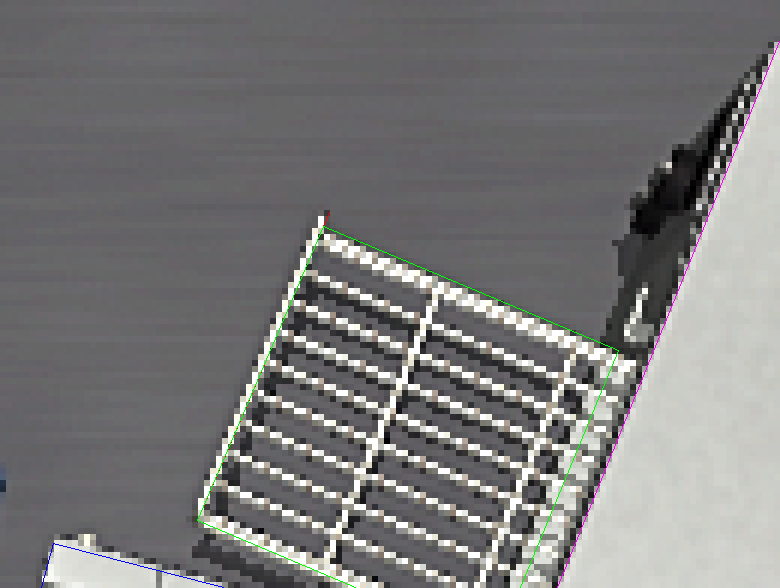

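View pics/o_s1.png

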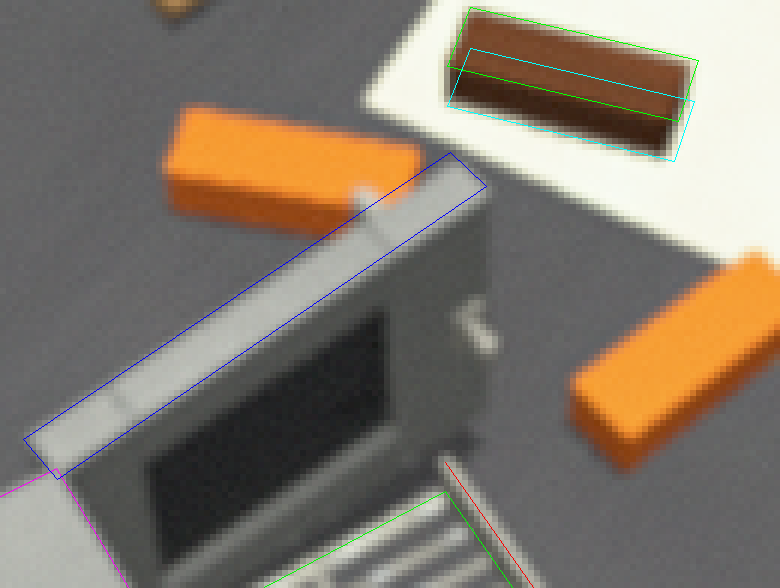

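View pics/o_s2.png

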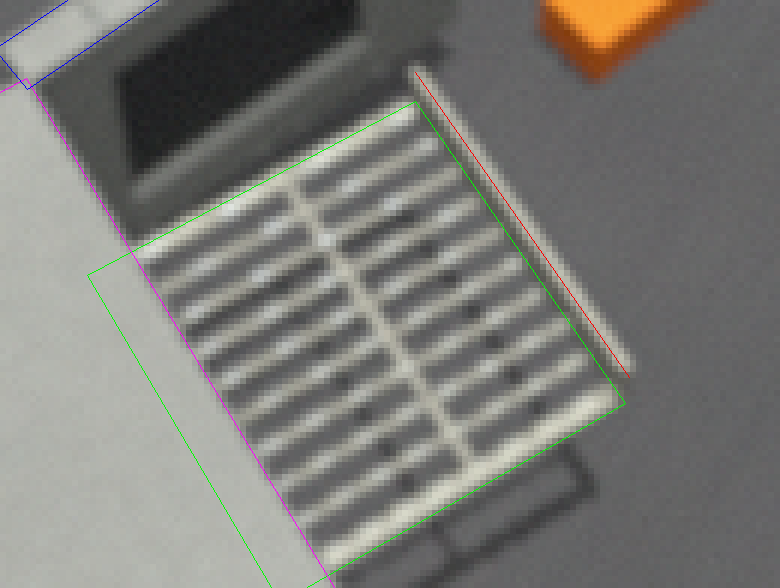

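```bash
cat > plan.py <<'E'
from h import *
O=np.array([651.7,-199.5]);OY=-114.0;B=np.array([474.5,302.0]);BY=17.5
def ov2w(x,y,z): return np.r_[Ro.from_euler('z',OY,degrees=True).apply([x,y,0])[:2]+O,z]
def rot(psi,lean=0): # lean: fingers towards tool x heading
    return Ro.from_euler('z',psi,degrees=True)*Ro.from_euler('x',-90,degrees=True)*Ro.from_rotvec([0,0,-np.radians(lean)])
def go(p,psi,lean=0):
    s=env.state(); R=Ro.from_euler('xyz',s["ee_rot"],degrees=True); T=rot(psi,lean)
    d=np.asarray(p)-s["ee_pos"]
    print("t",round(s["time_s"],2),"pos",s["ee_pos"].round(1),"rot",s["ee_rot"].round(1),"F",s["force"].round(1),"w",round(s["gripper_width"],1),"q",s["qpos"].round(0))
    print("target",np.round(p,1),"shift cur axes",R.inv().apply(d).round(1),"shift in target axes",T.inv().apply(d).round(1),"turn(tool)",np.degrees((R.inv()*T).as_rotvec()).round(2))
E
python3 -c "
from plan import *
go([*B,250],-162.5)
print(ov2w(-82,-55,97))
for n,p in (('tin',(397,259.5)),('bottle',(193,179))): print(n,ray('top',p,45))"
python3 -m handwheel '[[1,[0,-25,0],[0,1,0]],[1,[0,-25,0],[0,1,0]],[1,[0,-25,0],[0,1,0]],[1,[0,-25,0],[0,1,0]],[1,[-23,0,-32.6],[0,0,0]],[1,[-23,0,-32.6],[0,0,0]],[1,[-23,0,-32.6],[0,0,0]],[1,[-23,0,-32.6],[0,0,0]],[1,[-23,0,-32.6],[0,0,0]],[1,[-23,0,-32.6],[0,0,0]]]'; python3 -c "
from plan import *
go([*B,250],-162.5)"
```

```text
t 1.5 pos [ 210.5 -535.1  214. ] rot [ -90.     0.  -158.5] F [ 0.6 -0.3  0.5] w 91.3 q [-70.  18.  90.   0.  72.  -1.]
target [474.5 302.  250. ] shift cur axes [-552.1  -36.1 -682.4] shift in target axes [-503.5  -36.  -719. ] turn(tool) [-0.01  3.97 -0.  ]
[ 634.80740456 -102.2187571    97.        ]
tin [ 325.90437002 -151.68243237   45.        ]
bottle [595.68999009 507.13200682  45.        ]
time_s: 2.33
ee_pos: [283.4, -305.2, 314.0]
ee_rot: [-90.0, 0.0, -162.6]
force: [1.1, -0.4, 0.5]
gripper_width: 91.2
t 2.33 pos [ 283.4 -305.2  314. ] rot [ -90.     0.  -162.6] F [ 1.1 -0.4  0.5] w 91.2 q [-49.   1.  97.   0.  82.  24.]
target [474.5 302.  250. ] shift cur axes [-364.1   64.  -522.2] shift in target axes [-364.8   64.  -521.7] turn(tool) [-0.03 -0.08 -0.02]
```

```bash
python3 -m handwheel '[[1,[-23,0,-32.6],[0,0,0]],[1,[-23,0,-32.6],[0,0,0]],[1,[-23,0,-32.6],[0,0,0]],[1,[-23,0,-32.6],[0,0,0]],[1,[-23,0,-32.6],[0,0,0]],[1,[-23,0,-32.6],[0,0,0]],[1,[-23,0,-32.6],[0,0,0]],[1,[-23,0,-32.6],[0,0,0]],[1,[-23,0,-32.6],[0,0,0]],[1,[-23,0,-32.6],[0,0,0]]]'; python3 -m handwheel '[[1,[-23,0,-32.6],[0,0,0]],[1,[-23,0,-32.6],[0,0,0]],[1,[-23,0,-32.6],[0,0,0]],[1,[-23,0,-32.6],[0,0,0]],[1,[-23,0,-32.6],[0,0,0]],[1,[-20,0,-32],[0,0,0]],[1,[0,30,0],[0,0,0]],[1,[0,30,0],[0,0,0]],[1,[0,0,0],[0,0,0]],[1,[0,0,0],[0,0,0]]]';python3 - <<'E'
from plan import *
go([*B,120],-162.5)
for c in("top","side"):
    im=env.grab_frame(c)[:,:,::-1]
    z=im[150:270,200:360] if c=="top" else im[90:250,270:430]
    cv2.imwrite(f"pics/{c}1.png",cv2.resize(z,None,fx=3.7,fy=3.7))
E
```

```text
time_s: 3.17
ee_pos: [404.9, 75.0, 314.3]
ee_rot: [-90.0, 0.1, -162.5]
force: [1.1, -0.2, 0.6]
gripper_width: 91.4
time_s: 4.0
ee_pos: [474.4, 299.1, 252.9]
ee_rot: [-89.9, -0.2, -162.5]
force: [0.0, 0.6, 0.6]
gripper_width: 91.6
t 4.0 pos [474.4 299.1 252.9] rot [ -89.9   -0.2 -162.5] F [0.  0.6 0.6] w 91.6 q [ 31.  16.  87.  -0.  77. 104.]
target [474.5 302.  120. ] shift cur axes [ -1.5 132.9  -2.8] shift in target axes [ -1.  132.9  -2.7] turn(tool) [-0.06 -0.02  0.21]
```

```bash
python3 -m handwheel '[[1,[0,30,-2.7],[0,0,0]],[1,[0,30,0],[0,0,0]],[1,[0,30,0],[0,0,0]],[1,[0,30,0],[0,0,0]],[1,[0,30,0],[0,0,0]],[1,[0,20,0],[0,0,0]],[1,[0,10,0],[0,0,0]],[1,[0,0,0],[0,0,0]],[1,[0,0,0],[0,0,0]],[1,[0,0,0],[0,0,0]]]'; python3 - <<'E'
from plan import *
go([*B,8],-162.5)
for c in("top","side"):
    im=env.grab_frame(c)[:,:,::-1]
    z=im[150:270,200:360] if c=="top" else im[90:250,270:430]
    cv2.imwrite(f"pics/{c}1.png",cv2.resize(z,None,fx=3.7,fy=3.7))
E
```

```text
time_s: 4.93
ee_pos: [476.0, 302.9, 76.2]
ee_rot: [-90.1, 0.3, -162.5]
force: [-0.1, -0.3, 0.3]
gripper_width: 91.3
t 4.93 pos [476.  302.9  76.2] rot [ -90.1    0.3 -162.5] F [-0.1 -0.3  0.3] w 91.3 q [ 31.  24. 102.  -0.  53. 104.]
target [474.5 302.    8. ] shift cur axes [ 2.  68.2  0.5] shift in target axes [ 1.7 68.2  0.4] turn(tool) [ 0.06 -0.05 -0.26]
```

View pics/side1.png

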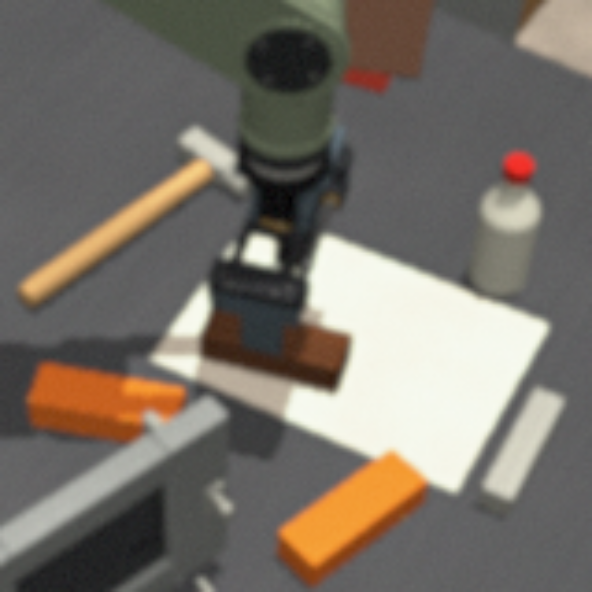

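View pics/top1.png

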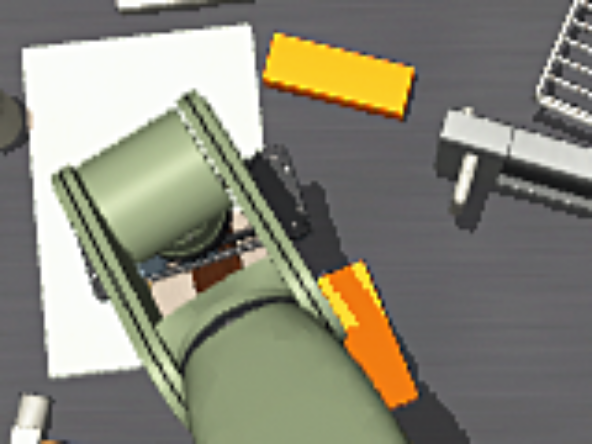

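```bash
python3 -m handwheel '[[1,[0.4,20,0.4],[0,0,0]],[1,[0.4,20,0],[0,0,0]],[1,[0.4,15,0],[0,0,0]],[1,[0.3,10,0],[0,0,0]],[1,[0,2,0],[0,0,0]],[1,[0,0,0],[0,0,0]],[0,[0,0,0],[0,0,0]],[0,[0,0,0],[0,0,0]],[0,[0,0,0],[0,0,0]],[0,[0,0,0],[0,0,0]]]' 30; python3 -m handwheel '[[0,[0,0,0],[0,0,0]],[0,[0,0,0],[0,0,0]],[0,[0,0,0],[0,0,0]],[0,[0,-3,0],[0,0,0]],[0,[0,-8,0],[0,0,0]],[0,[0,-15,0],[0,0,0]],[0,[0,-20,0],[0,0,0]],[0,[0,-25,0],[0,0,0]],[0,[0,-25,0],[0,0,0]],[0,[0,-25,0],[0,0,0]]]'; python3 -c "
from plan import *
go(ov2w(-82,-55,270),-114)"
```

```text
time_s: 5.87
ee_pos: [473.4, 301.5, 7.7]
ee_rot: [-90.0, 0.1, -162.5]
force: [0.4, 0.8, 0.2]
gripper_width: 67.5
time_s: 6.7
ee_pos: [472.6, 300.9, 129.3]
ee_rot: [-90.0, -0.0, -162.5]
force: [0.1, -0.0, -1.2]
gripper_width: 43.8
t 6.7 pos [472.6 300.9 129.3] rot [ -90.    -0.  -162.5] F [ 0.1 -0.  -1.2] w 43.8 q [ 31.  21.  99.  -0.  60. 104.]
target [ 634.8 -102.2  270. ] shift cur axes [ -33.6 -140.5  433.2] shift in target axes [ 302.3 -140.7  312.1] turn(tool) [-1.000e-02 -4.852e+01  4.000e-02]
```

```bash
python3 -m handwheel '[[0,[0,-14,0],[0,-4.85,0]],[0,[0,-14,0],[0,-4.85,0]],[0,[0,-14,0],[0,-4.85,0]],[0,[0,-14,0],[0,-4.85,0]],[0,[0,-14,0],[0,-4.85,0]],[0,[0,-14,0],[0,-4.85,0]],[0,[0,-14,0],[0,-4.85,0]],[0,[0,-14,0],[0,-4.85,0]],[0,[0,-14,0],[0,-4.85,0]],[0,[0,-14,0],[0,-4.85,0]]]'; python3 -c "
from plan import *
go(ov2w(-82,-55,270),-114)"; python3 -m handwheel '[[0,[10,0,10],[0,0,0]],[0,[20,0,21],[0,0,0]],[0,[24,0,25],[0,0,0]],[0,[24,0,25],[0,0,0]],[0,[24,0,25],[0,0,0]],[0,[24,0,25],[0,0,0]],[0,[24,0,25],[0,0,0]],[0,[24,0,25],[0,0,0]],[0,[24,0,25],[0,0,0]],[0,[24,0,25],[0,0,0]]]'; python3 -c "
from plan import *
go(ov2w(-82,-55,270),-114)"
```

```text
time_s: 7.53
ee_pos: [472.5, 300.8, 268.9]
ee_rot: [-90.0, -0.0, -113.8]
force: [-0.7, -0.1, -1.4]
gripper_width: 43.7
t 7.53 pos [472.5 300.8 268.9] rot [ -90.    -0.  -113.8] F [-0.7 -0.1 -1.4] w 43.7 q [31. 15. 86. -0. 79. 55.]
target [ 634.8 -102.2  270. ] shift cur axes [303.4  -1.  311.1] shift in target axes [302.2  -1.1 312.2] turn(tool) [0.   0.21 0.03]
time_s: 8.37
ee_pos: [593.1, 1.7, 267.4]
ee_rot: [-90.1, -0.1, -114.2]
force: [0.8, 0.2, -2.2]
gripper_width: 44.0
t 8.37 pos [593.1   1.7 267.4] rot [-9.010e+01 -1.000e-01 -1.142e+02] F [ 0.8  0.2 -2.2] w 44.0 q [-1. 18. 82. -0. 80. 23.]
target [ 634.8 -102.2  270. ] shift cur axes [77.8 -2.6 80.5] shift in target axes [78.  -2.6 80.3] turn(tool) [ 0.06 -0.15  0.07]
```

```bash
python3 -m handwheel '[[0,[22,0,22],[0,0,0]],[0,[20,0,21],[0,0,0]],[0,[16,0,17],[0,0,0]],[0,[12,0,12],[0,0,0]],[0,[6,0,6],[0,0,0]],[0,[0,10,0],[0,0,0]],[0,[0,20,0],[0,0,0]],[0,[0,20,0],[0,0,0]],[0,[0,10,0],[0,0,0]],[0,[0,0,0],[0,0,0]]]'; python3 - <<'E'
from plan import *
go(ov2w(-82,-55,100),-114)
for c in("top","side"):
    im=env.grab_frame(c)[:,:,::-1]
    z=im[90:250,310:470] if c=="top" else im[150:330,230:410]
    cv2.imwrite(f"pics/{c}2.png",cv2.resize(z,None,fx=3.3,fy=3.3))
E
```

```text
time_s: 9.2
ee_pos: [631.6, -95.2, 204.6]
ee_rot: [-90.4, -0.1, -114.0]
force: [-0.3, -0.1, -1.6]
gripper_width: 43.7
t 9.2 pos [631.6 -95.2 204.6] rot [-9.04e+01 -1.00e-01 -1.14e+02] F [-0.3 -0.1 -1.6] w 43.7 q [-10.  25.  81.   0.  75.  14.]
target [ 634.8 -102.2  100. ] shift cur axes [  4.9 104.6   6.5] shift in target axes [  5.1 104.6   5.8] turn(tool) [0.39 0.03 0.08]
```

View pics/side2.png

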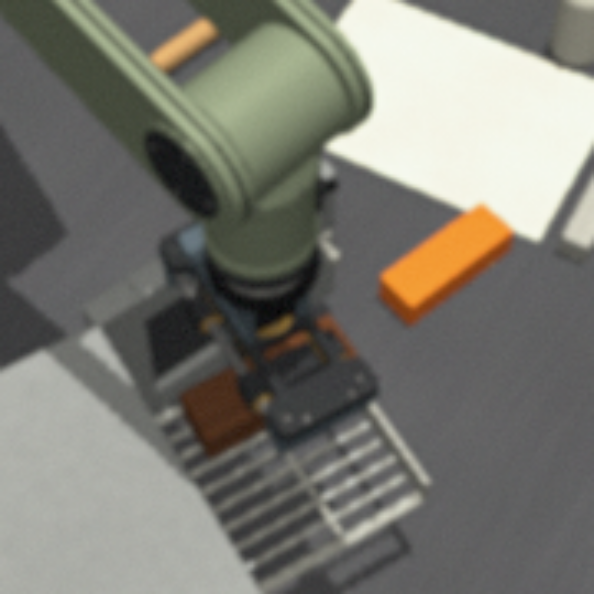

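View pics/top2.png

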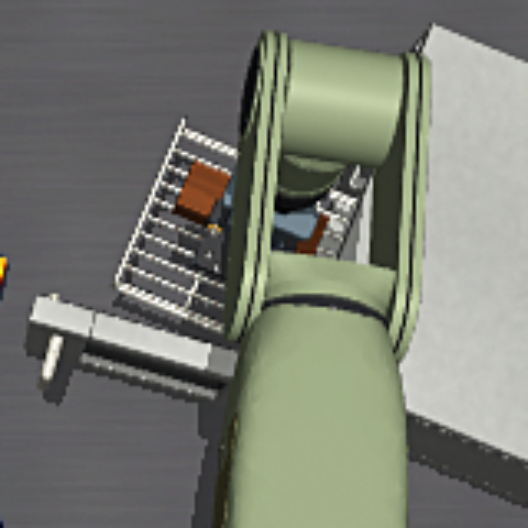

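```bash
python3 -m handwheel '[[0,[5,15,6],[0,0,0]],[0,[0,20,0],[0,0,0]],[0,[0,20,0],[0,0,0]],[0,[0,20,0],[0,0,0]],[0,[0,12,0],[0,0,0]],[0,[0,6,0],[0,0,0]],[0,[0,3,0],[0,0,0]],[0,[0,2,0],[0,0,0]],[0,[0,0,0],[0,0,0]],[0,[0,0,0],[0,0,0]]]'; python3 - <<'E'
from plan import *
go(ov2w(-82,-55,100),-114)
for c in("top","side"):
    im=env.grab_frame(c)[:,:,::-1]
    z=im[90:250,310:470] if c=="top" else im[150:330,230:410]
    cv2.imwrite(f"pics/{c}3.png",cv2.resize(z,None,fx=3.3,fy=3.3))
E
```

```text
time_s: 10.13
ee_pos: [638.1, -103.8, 111.2]
ee_rot: [-89.9, 0.0, -114.0]
force: [-0.6, -0.6, -1.6]
gripper_width: 44.1
t 10.13 pos [ 638.1 -103.8  111.2] rot [ -89.9    0.  -114. ] F [-0.6 -0.6 -1.6] w 44.1 q [-10.  29.  88.  -0.  63.  14.]
target [ 634.8 -102.2  100. ] shift cur axes [-0.1 11.2 -3.7] shift in target axes [-0.1 11.2 -3.6] turn(tool) [-0.13 -0.02 -0.03]
```

View pics/side3.png

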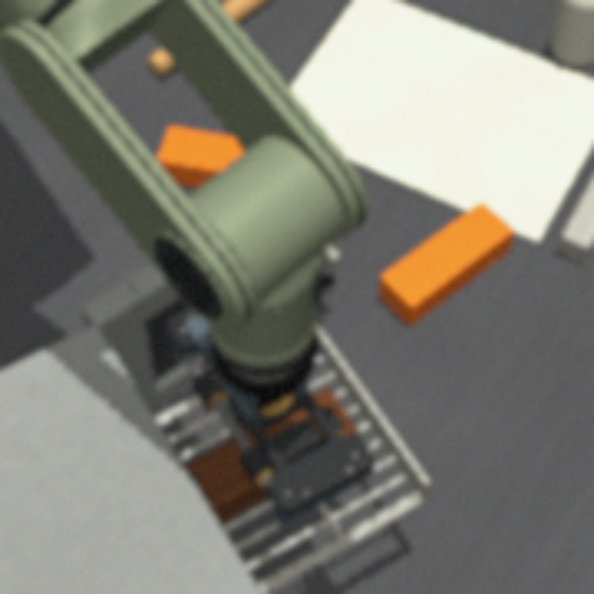

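```bash
python3 -m handwheel '[[0,[0,2,-1],[0,0,0]],[0,[0,2,-1],[0,0,0]],[0,[0,2,-1],[0,0,0]],[0,[0,1,0],[0,0,0]],[0,[0,0,0],[0,0,0]],[0,[0,0,0],[0,0,0]],[0,[0,0,0],[0,0,0]],[0,[0,0,0],[0,0,0]],[0,[0,0,0],[0,0,0]],[0,[0,0,0],[0,0,0]]]'; python3 - <<'E'
from plan import *
go(ov2w(-82,-55,100),-114)
E
```

```text
time_s: 11.07
ee_pos: [634.7, -102.6, 103.0]
ee_rot: [-90.0, -0.0, -114.0]
force: [-0.0, -0.6, -1.3]
gripper_width: 44.0
t 11.07 pos [ 634.7 -102.6  103. ] rot [ -90.   -0. -114.] F [-0.  -0.6 -1.3] w 44.0 q [-10.  29.  89.  -0.  62.  14.]
target [ 634.8 -102.2  100. ] shift cur axes [-0.4  3.  -0. ] shift in target axes [-0.4  3.  -0. ] turn(tool) [-0.01 -0.03  0.  ]
```

```bash
python3 -m handwheel '[[0,[0,1,0],[0,0,0]],[0,[0,0.5,0],[0,0,0]],[0,[0,0.5,0],[0,0,0]],[0,[0,0.5,0],[0,0,0]],[0,[0,0,0],[0,0,0]],[0,[0,0,0],[0,0,0]],[0,[0,0,0],[0,0,0]],[0,[0,0,0],[0,0,0]],[0,[0,0,0],[0,0,0]],[0,[0,0,0],[0,0,0]]]'
```

```text
time_s: 11.9
ee_pos: [634.6, -102.6, 100.5]
ee_rot: [-90.0, -0.0, -114.0]
force: [0.4, 0.6, -1.4]
gripper_width: 44.0
```

```bash
python3 -m handwheel '[[0,[0,0.5,0],[0,0,0]],[0,[0,0.5,0],[0,0,0]],[0,[0,0.5,0],[0,0,0]],[0,[0,0.5,0],[0,0,0]],[0,[0,0,0],[0,0,0]],[0,[0,0,0],[0,0,0]],[0,[0,0,0],[0,0,0]],[0,[0,0,0],[0,0,0]],[0,[0,0,0],[0,0,0]],[0,[0,0,0],[0,0,0]]]'
```

```text
time_s: 12.73
ee_pos: [634.7, -102.6, 99.9]
ee_rot: [-89.9, 0.0, -114.0]
force: [-2.6, 0.5, 5.9]
gripper_width: 43.6
```

```bash
python3 -m handwheel '[[0.8,[0,0,0],[0,0,0]],[0.8,[0,0,0],[0,0,0]],[0.8,[0,0,0],[0,0,0]],[0.8,[0,0,0],[0,0,0]],[0.8,[0,0,0],[0,0,0]],[0.8,[0,0,0],[0,0,0]],[0.8,[0,-10,0],[0,0,0]],[0.8,[0,-20,0],[0,0,0]],[0.8,[0,-30,0],[0,0,0]],[0.8,[0,-30,0],[0,0,0]]]';python3 - <<'E'
from plan import *
go(ov2w(-240,-55,97),-114,30)
E
```

```text
time_s: 13.57
ee_pos: [634.1, -102.5, 189.4]
ee_rot: [-90.1, -0.0, -114.0]
force: [0.0, -0.4, -0.4]
gripper_width: 72.7
t 13.57 pos [ 634.1 -102.5  189.4] rot [ -90.1   -0.  -114. ] F [ 0.  -0.4 -0.4] w 72.7 q [-10.  25.  82.  -0.  72.  14.]
target [699.1  42.1  97. ] shift cur axes [-158.5   92.3    0.6] shift in target axes [-183.5    0.8    0.5] turn(tool) [  0.09  -0.   -29.98]
```

```bash
python3 -m handwheel '[[0.8,[-10,-20,0],[0,0,0]],[0.8,[-25,0,0],[0,0,0]],[0.8,[-30,0,0],[0,0,0]],[0.8,[-30,0,0],[0,0,0]],[0.8,[-30,0,0],[0,0,0]],[0.8,[-25,0,0],[0,0,0]],[0,[-8,0,0],[0,0,0]],[0,[0,0,0],[0,0,0]],[0,[0,0,0],[0,0,0]],[0,[0,0,0],[0,0,0]]]';python3 - <<'E'
from plan import *
go(ov2w(-240,-55,97),-114,30)
for c in("top","side"):
    im=env.grab_frame(c)[:,:,::-1]; cv2.imwrite(f"pics/{c}4raw.png",im)
    z=im[90:250,310:470] if c=="top" else im[150:330,230:410]
    cv2.imwrite(f"pics/{c}4.png",cv2.resize(z,None,fx=3.3,fy=3.3))
E
```

```text
time_s: 14.4
ee_pos: [698.5, 40.3, 208.7]
ee_rot: [-90.0, -0.1, -114.1]
force: [-0.1, -0.2, -0.8]
gripper_width: 48.9
t 14.4 pos [698.5  40.3 208.7] rot [-9.000e+01 -1.000e-01 -1.141e+02] F [-0.1 -0.2 -0.8] w 48.9 q [ 2. 30. 72. -0. 78. 26.]
target [699.1  42.1  97. ] shift cur axes [ -2.  111.7  -0.2] shift in target axes [-57.5  95.8  -0.2] turn(tool) [ 1.000e-02 -8.000e-02 -2.995e+01]
```

View pics/side4.png

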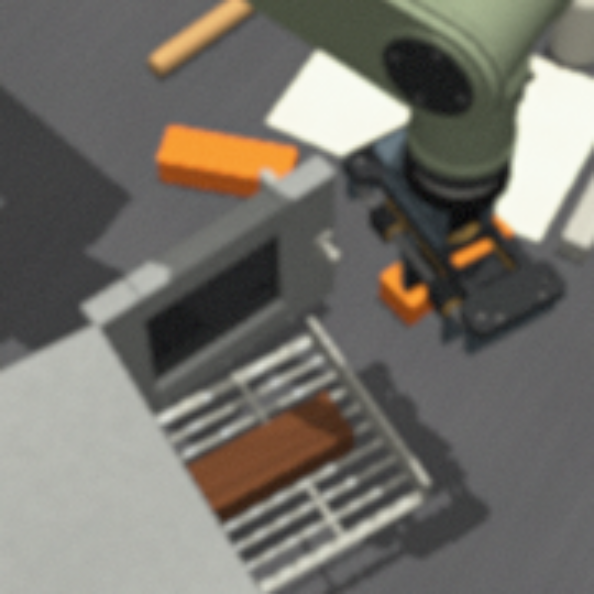

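View pics/top4.png

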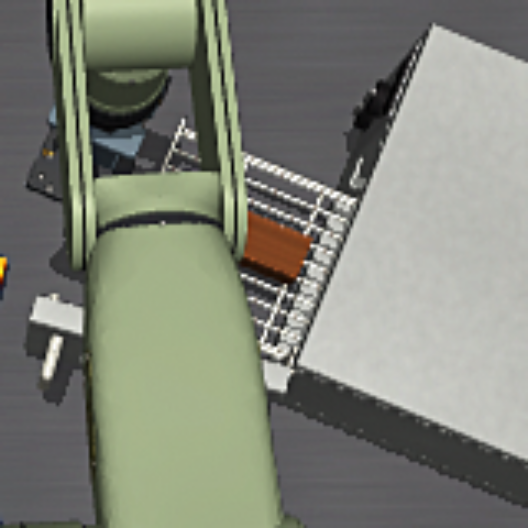

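```bash
python3 -m handwheel '[[0,[-2,20,0],[0,0,0]],[0,[0,28,0],[0,0,0]],[0,[0,28,0],[0,0,0]],[0,[0,20,0],[0,0,0]],[0,[0,15,0],[0,0,0]],[0,[0,0,0],[0,0,-6]],[0,[0,0,0],[0,0,-6]],[0,[0,0,0],[0,0,-6]],[0,[0,0,0],[0,0,-6]],[0,[0,0,0],[0,0,-6]]]';python3 - <<'E'
from plan import *
go(ov2w(-200,-55,97),-114,30)
E
```

```text
time_s: 15.33
ee_pos: [700.1, 42.5, 99.0]
ee_rot: [-89.8, -30.2, -114.2]
force: [0.5, 1.0, -1.0]
gripper_width: 0.3
t 15.33 pos [700.1  42.5  99. ] rot [ -89.8  -30.2 -114.2] F [ 0.5  1.  -1. ] w 0.3 q [ 14.  44.  67. -24.  88.  43.]
target [682.8   5.6  97. ] shift cur axes [34.3 22.2 -0.7] shift in target axes [34.3 22.1 -0.8] turn(tool) [-0.06 -0.18  0.22]
```

```bash
python3 -m handwheel '[[0,[8.66,5,0],[0,0,0]],[0,[8.66,5,0],[0,0,0]],[0,[8.66,5,0],[0,0,0]],[0,[6,3.5,0],[0,0,0]],[0,[4,2.3,0],[0,0,0]],[0,[4,2.3,0],[0,0,0]],[0,[4,2.3,0],[0,0,0]],[0,[4,2.3,0],[0,0,0]],[0,[4,2.3,0],[0,0,0]],[0,[4,2.3,0],[0,0,0]]]';python3 - <<'E'
from plan import *
go(ov2w(-10,-55,97),-114,30)
for c in("top","side"):
    im=env.grab_frame(c)[:,:,::-1]
    z=im[90:250,310:470] if c=="top" else im[150:330,230:410]
    cv2.imwrite(f"pics/{c}5.png",cv2.resize(z,None,fx=3.3,fy=3.3))
E
```

```text
time_s: 16.17
ee_pos: [673.8, -15.4, 97.9]
ee_rot: [-89.9, -29.9, -114.0]
force: [0.6, 2.7, 2.4]
gripper_width: 0.8
t 16.17 pos [673.8 -15.4  97.9] rot [ -89.9  -29.9 -114. ] F [0.6 2.7 2.4] w 0.8 q [ 10.  41.  74. -25.  83.  41.]
target [ 605.5 -168.    97. ] shift cur axes [144.4  84.2  -0.4] shift in target axes [144.3  84.4  -0.3] turn(tool) [-0.07 -0.03 -0.07]
```

View pics/side5.png

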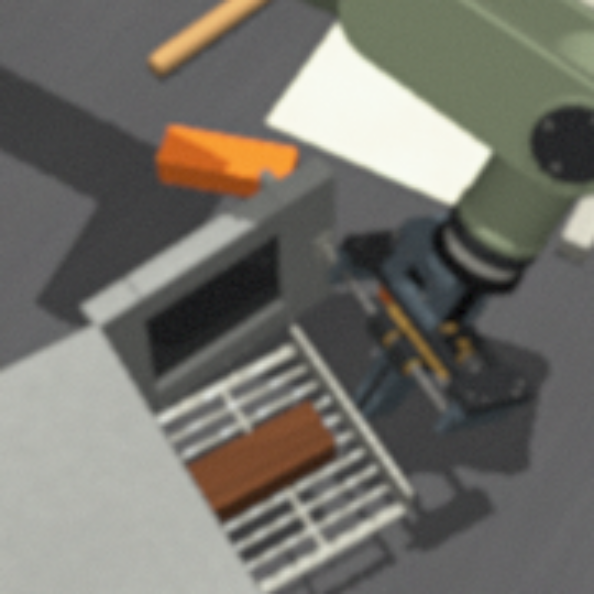

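```bash
python3 -m handwheel '[[0,[5,2.9,0],[0,0,0]],[0,[6,3.5,0],[0,0,0]],[0,[7,4,0],[0,0,0]],[0,[7,4,0],[0,0,0]],[0,[7,4,0],[0,0,0]],[0,[7,4,0],[0,0,0]],[0,[7,4,0],[0,0,0]],[0,[7,4,0],[0,0,0]],[0,[6,3.5,0],[0,0,0]],[0,[5,2.9,0],[0,0,0]]]';python3 - <<'E'
from plan import *
go(ov2w(-10,-55,97),-114,30)
for c in("top","side"):
    im=env.grab_frame(c)[:,:,::-1]
    z=im[90:250,310:470] if c=="top" else im[150:330,230:410]
    cv2.imwrite(f"pics/{c}6.png",cv2.resize(z,None,fx=3.3,fy=3.3))
E
```

```text
time_s: 17.1
ee_pos: [643.1, -83.8, 97.5]
ee_rot: [-90.0, -30.0, -114.0]
force: [1.8, 2.0, -0.3]
gripper_width: 0.4
t 17.1 pos [643.1 -83.8  97.5] rot [ -90.  -30. -114.] F [ 1.8  2.  -0.3] w 0.4 q [  5.  38.  81. -27.  78.  38.]
target [ 605.5 -168.    97. ] shift cur axes [79.6 46.5 -0. ] shift in target axes [79.6 46.5 -0.1] turn(tool) [ 0.01 -0.04  0.  ]
```

View pics/side6.png

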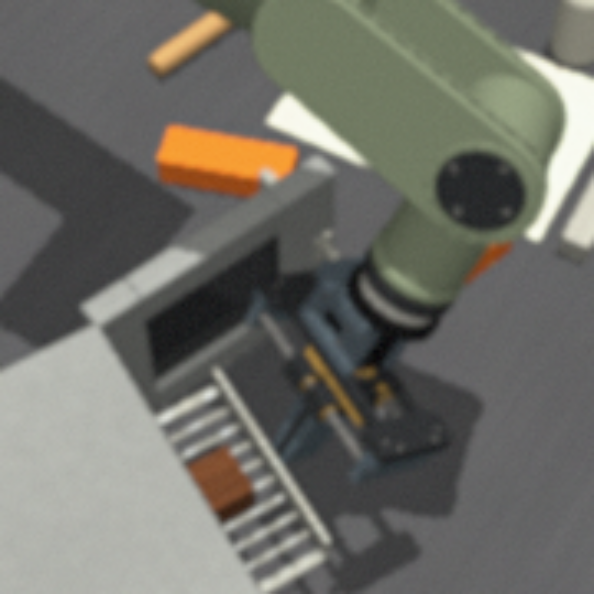

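Rack is about half way in, with the block riding along.

```bash
python3 -m handwheel '[[0,[5,2.9,0],[0,0,0]],[0,[7,4,0],[0,0,0]],[0,[8,4.7,0],[0,0,0]],[0,[8,4.7,0],[0,0,0]],[0,[8,4.7,0],[0,0,0]],[0,[8,4.7,0],[0,0,0]],[0,[8,4.7,0],[0,0,0]],[0,[7,4,0],[0,0,0]],[0,[4,2.3,0],[0,0,0]],[0,[2,1.2,0],[0,0,0]]]';python3 - <<'E'
from plan import *
go(ov2w(-10,-55,97),-114,30)
E
python3 -m handwheel '[[0,[2,1.2,0],[0,0,0]],[0,[2,1.2,0],[0,0,0]],[0,[2,1.2,0],[0,0,0]],[0,[2,1.2,0],[0,0,0]],[0,[1,0.6,0],[0,0,0]],[0,[1,0.6,0],[0,0,0]],[0,[1,0.6,0],[0,0,0]],[0,[0,0,0],[0,0,0]],[0,[0,0,0],[0,0,0]],[0,[0,0,0],[0,0,0]]]';python3 - <<'E'
from plan import *
go(ov2w(-10,-55,97),-114,30)
for c in("top","side"):
    im=env.grab_frame(c)[:,:,::-1]
    z=im[90:250,310:470] if c=="top" else im[190:310,250:370]
    cv2.imwrite(f"pics/{c}7.png",cv2.resize(z,None,fx=5,fy=5))
E
```

```text
time_s: 18.03
ee_pos: [612.2, -152.7, 97.4]
ee_rot: [-90.0, -30.0, -114.1]
force: [0.5, 2.3, 1.1]
gripper_width: 0.3
t 18.03 pos [ 612.2 -152.7   97.4] rot [ -90.   -30.  -114.1] F [0.5 2.3 1.1] w 0.3 q [ -1.  35.  87. -29.  74.  35.]
target [ 605.5 -168.    97. ] shift cur axes [14.3  8.7  0.2] shift in target axes [14.3  8.7  0.1] turn(tool) [ 0.04 -0.07  0.02]
time_s: 18.87
ee_pos: [607.5, -163.5, 97.0]
ee_rot: [-90.0, -30.0, -114.0]
force: [0.3, 1.7, 0.5]
gripper_width: 0.6
t 18.87 pos [ 607.5 -163.5   97. ] rot [ -90.  -30. -114.] F [0.3 1.7 0.5] w 0.6 q [ -2.  34.  87. -29.  73.  35.]
target [ 605.5 -168.    97. ] shift cur axes [4.3 2.5 0. ] shift in target axes [4.3 2.5 0. ] turn(tool) [ 0.01 -0.02  0.02]
```

View pics/side7.png

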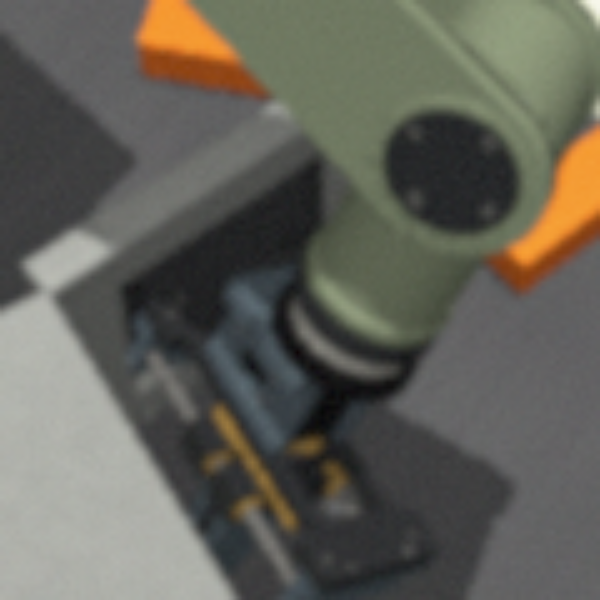

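Continue slowly until the stop shows in the force.

```bash
python3 -m handwheel '[[0,[1,0.6,0],[0,0,0]],[0,[1,0.6,0],[0,0,0]],[0,[1,0.6,0],[0,0,0]],[0,[1,0.6,0],[0,0,0]],[0,[0,0,0],[0,0,0]],[0,[0,0,0],[0,0,0]],[0,[0,0,0],[0,0,0]],[0,[0,0,0],[0,0,0]],[0,[0,0,0],[0,0,0]],[0,[0,0,0],[0,0,0]]]'
python3 -m handwheel '[[0,[1,0.6,0],[0,0,0]],[0,[1,0.6,0],[0,0,0]],[0,[1,0.6,0],[0,0,0]],[0,[0,0,0],[0,0,0]],[0,[0,0,0],[0,0,0]],[0,[0,0,0],[0,0,0]],[0,[0,0,0],[0,0,0]],[0,[0,0,0],[0,0,0]],[0,[0,0,0],[0,0,0]],[0,[0,0,0],[0,0,0]]]'
```

```text
time_s: 19.8
ee_pos: [606.9, -165.2, 97.0]
ee_rot: [-89.9, -29.7, -114.1]
force: [2.9, 10.0, 3.2]
gripper_width: 0.8
time_s: 20.63
ee_pos: [606.9, -165.5, 97.0]
ee_rot: [-89.8, -29.4, -114.1]
force: [4.6, 18.3, 7.0]
gripper_width: 0.6
```

```bash
python3 -m handwheel '[[0,[-6,-3.5,0],[0,0,0]],[0,[-15,-8.7,0],[0,0,0]],[0,[-22,-12.7,0],[0,0,0]],[0,[-26,-15,0],[0,0,0]],[0,[-26,-15,0],[0,0,0]],[0,[-26,-15,0],[0,0,0]],[0,[-26,-15,0],[0,0,0]],[0,[-26,-15,0],[0,0,0]],[0,[-15,-8.7,0],[0,0,0]],[0,[0,0,0],[0,0,0]]]'
python3 - <<'E'
from plan import *
go(ov2w(-240,-55,97),-114,0)
for c in("top","side"):
    im=env.grab_frame(c)[:,:,::-1]
    z=im[90:250,310:470] if c=="top" else im[190:340,250:400]
    cv2.imwrite(f"pics/{c}8.png",cv2.resize(z,None,fx=4,fy=4))
E
```

```text
time_s: 21.47
ee_pos: [693.9, 31.6, 95.5]
ee_rot: [-90.0, -30.0, -113.8]
force: [-0.3, 0.1, 0.8]
gripper_width: 0.2
t 21.47 pos [693.9  31.6  95.5] rot [ -90.   -30.  -113.8] F [-0.3  0.1  0.8] w 0.2 q [ 13.  44.  69. -24.  87.  42.]
target [699.1  42.1  97. ] shift cur axes [-9.4 -7.1  0.5] shift in target axes [-11.7  -1.5   0.4] turn(tool) [-0.04  0.19 29.96]
```

View pics/side8.png

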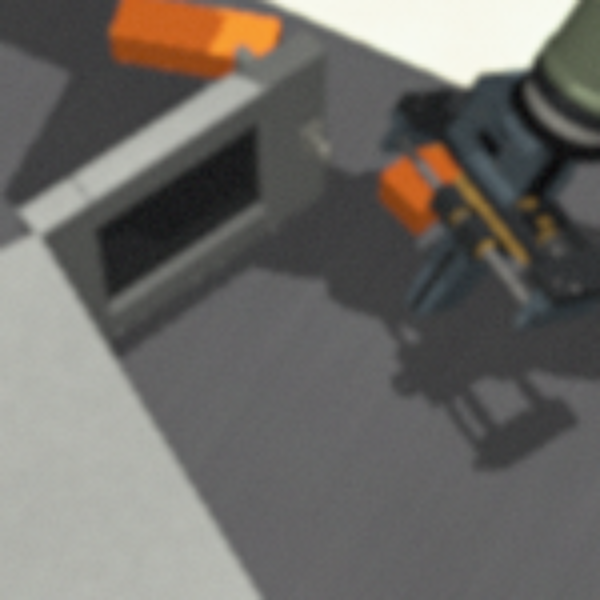

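View pics/top8.png

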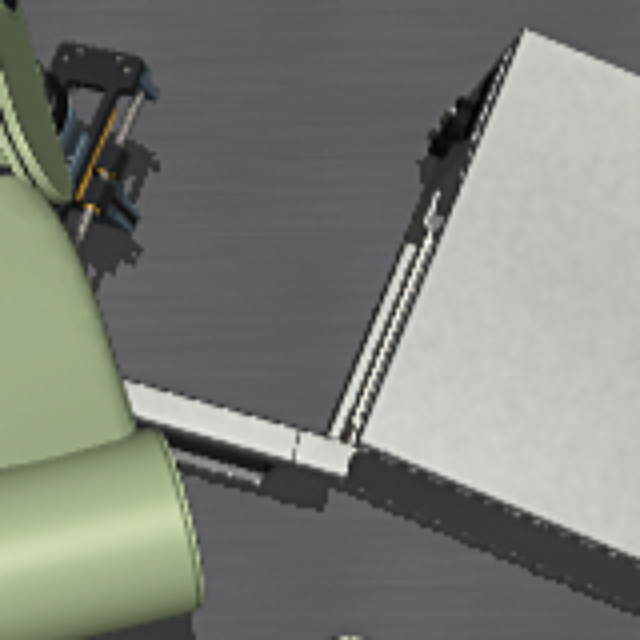

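```bash
python3 - <<'E'
from plan import *
im=env.grab_frame("top")[:,:,::-1].copy(); x0,y0,k=380,130,10
z=cv2.resize(im[y0:y0+75,x0:x0+60],None,fx=k,fy=k,interpolation=cv2.INTER_NEAREST)
for X,Z,c in((4,118,(0,0,255)),(0,40,(0,255,0)),(0,225,(255,0,255)),(-10,118,(255,255,0))):
    q=((proj("top",[ov2w(X,-143,Z),ov2w(X,33,Z)])-[x0,y0]+.5)*k).astype(int); cv2.line(z,tuple(map(int,q[0])),tuple(map(int,q[1])),c,1)
cv2.imwrite("pics/lip.png",z)
E
```

```text
(no output)
```

View pics/lip.png

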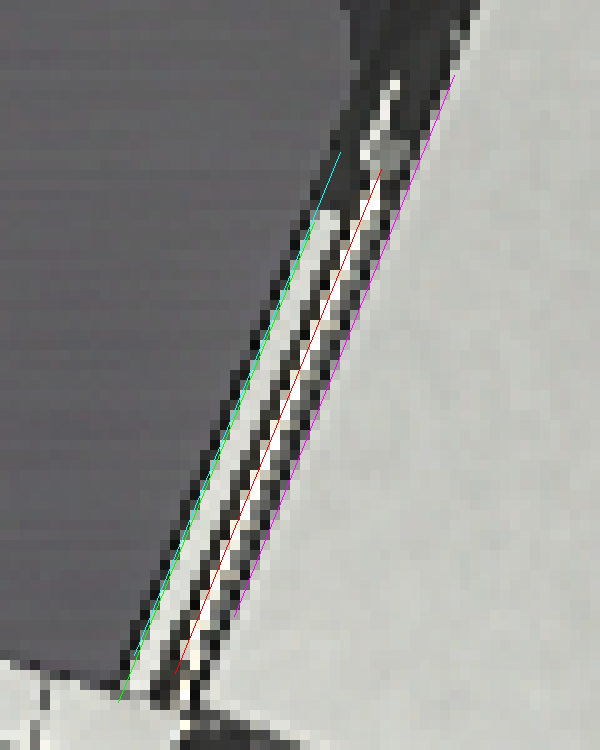

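```bash
python3 -m handwheel '[[0,[10,-17,0],[0,0,0]],[0,[18,-31,0],[0,0,0]],[0,[18,-31,0],[0,0,0]],[0,[18,-31,0],[0,0,6]],[0,[18,-29,0],[0,0,6]],[0,[10,-29,0],[0,0,6]],[0,[0,0,0],[0,0,6]],[0,[0,0,0],[0,0,6]],[0,[0,0,0],[0,-7,0]],[0,[0,0,0],[0,-7,0]]]'
cat >> plan.py <<'E'
A=np.degrees(1.7235)
def door2w(x,y,z,a=A):
    d=Ro.from_euler('z',a,degrees=True).apply([x,y,0]); return ov2w(d[0],d[1]-168,z)
E
python3 - <<'E'
from plan import *
go(door2w(-65,150,260),-114+A)
print(door2w(-44,150,175),door2w(-44,150,175,0))
E
```

```text
time_s: 22.45
ee_pos: [688.7, 18.6, 290.1]
ee_rot: [-90.0, -0.0, -100.0]
force: [0.2, 0.4, -0.3]
gripper_width: 0.3
t 22.45 pos [688.7  18.6 290.1] rot [ -90.   -0. -100.] F [ 0.2  0.4 -0.3] w 0.3 q [ 1. 27. 65. -0. 88. 11.]
target [475.   30.6 260. ] shift cur axes [  25.2   29.9 -212.6] shift in target axes [-209.3   30.1  -44.6] turn(tool) [-1.000e-02 -8.473e+01  6.000e-02]
[495.23037799  25.12326589 175.        ] [ 653.15259406 -151.98274029  175.        ]
```

```bash
python3 -m handwheel '[[0,[0,0,0],[0,-7.06,0]],[0,[0,0,0],[0,-7.06,0]],[0,[0,0,0],[0,-7.06,0]],[0,[0,0,0],[0,-7.06,0]],[0,[0,0,0],[0,-7.06,0]],[0,[0,0,0],[0,-7.06,0]],[0,[0,0,0],[0,-7.06,0]],[0,[0,0,0],[0,-7.06,0]],[0,[0,0,0],[0,-7.06,0]],[0,[0,0,0],[0,-7.06,0]]]'
python3 -m handwheel '[[0,[0,0,0],[0,-7.06,0]],[0,[0,0,0],[0,-7.06,0]],[0,[-25,0,-5],[0,0,0]],[0,[-35,0,-8],[0,0,0]],[0,[-35,0,-8],[0,0,0]],[0,[-35,0,-8],[0,0,0]],[0,[-35,0,-8],[0,0,0]],[0,[-30,0,-6],[0,0,0]],[0,[-14,0,-2],[0,0,0]],[0,[0,0,0],[0,0,0]]]'
python3 - <<'E'
from plan import *
go(door2w(-65,150,175),-114+A)
E
```

```text
time_s: 23.28
ee_pos: [689.3, 20.5, 288.7]
ee_rot: [-90.1, 0.0, -29.2]
force: [0.4, 0.0, -0.3]
gripper_width: 0.2
time_s: 24.12
ee_pos: [472.7, 33.0, 289.4]
ee_rot: [-90.1, 0.0, -15.4]
force: [-0.1, 0.1, -0.2]
gripper_width: 0.4
t 24.12 pos [472.7  33.  289.4] rot [-90.1   0.  -15.4] F [-0.1  0.1 -0.2] w 0.4 q [  3.   7.  94.  -0.  79. -72.]
target [475.   30.6 175. ] shift cur axes [  2.9 114.4  -1.6] shift in target axes [  2.8 114.4  -1.7] turn(tool) [ 0.06 -0.14 -0.04]
```

```bash
python3 -m handwheel '[[0,[2,15,-1],[0,0,0]],[0,[0,25,0],[0,0,0]],[0,[0,25,0],[0,0,0]],[0,[0,25,0],[0,0,0]],[0,[0,15,0],[0,0,0]],[0,[0,9,0],[0,0,0]],[0,[0,0,0],[0,0,0]],[0,[0,0,0],[0,0,0]],[0,[0,0,0],[0,0,0]],[0,[0,0,0],[0,0,0]]]'
python3 - <<'E'
from plan import *
go(door2w(-44,150,175),-114+A)
for c in("top","side"):
    im=env.grab_frame(c)[:,:,::-1]
    z=im[120:280,300:460] if c=="top" else im[150:300,220:370]
    cv2.imwrite(f"pics/{c}9.png",cv2.resize(z,None,fx=4,fy=4))
# arc rows: TCP in door frame (-44,150) const; per deg
for d in (3,4,5,6):
    p=np.array([-44,150.,0]); q=Ro.from_euler('z',-d,degrees=True).apply(p); print(d,(q-p).round(2))
E
```

```text
time_s: 24.95
ee_pos: [479.5, 32.5, 175.9]
ee_rot: [-90.0, -0.1, -15.3]
force: [0.4, -0.3, -0.5]
gripper_width: 0.5
t 24.95 pos [479.5  32.5 175.9] rot [-90.   -0.1 -15.3] F [ 0.4 -0.3 -0.5] w 0.5 q [  3.  11. 105.  -0.  63. -72.]
target [495.2  25.1 175. ] shift cur axes [17.2  1.  -3. ] shift in target axes [17.2  0.9 -3. ] turn(tool) [-0.04 -0.06  0.15]
3 [7.91 2.1  0.  ]
4 [10.57  2.7   0.  ]
5 [13.24  3.26  0.  ]
6 [15.92  3.78  0.  ]
```

View pics/side9.png

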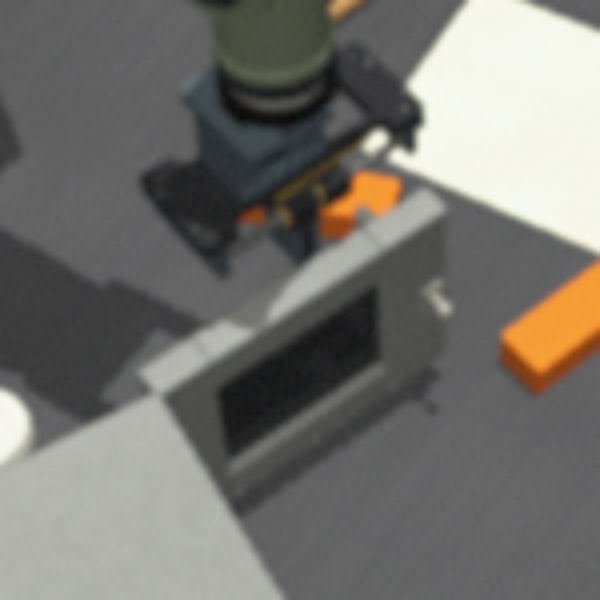

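View pics/top9.png

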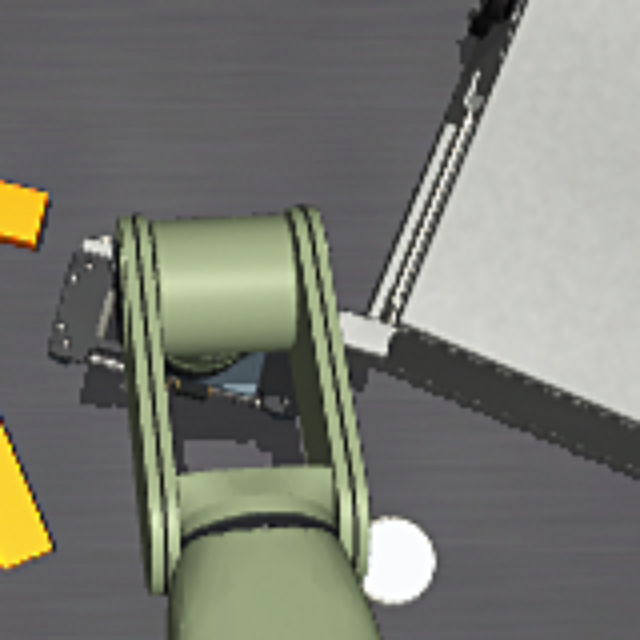

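```bash
python3 -m handwheel '[[0,[6,0,-1],[0,0,0]],[0,[5,0,-1],[0,0,0]],[0,[3,0,-1],[0,0,0]],[0,[3,0,0],[0,0,0]],[0,[3,0,0],[0,0,0]],[0,[5,0,1],[0,2,0]],[0,[7.9,0,2.1],[0,3,0]],[0,[7.9,0,2.1],[0,3,0]],[0,[7.9,0,2.1],[0,3,0]],[0,[7.9,0,2.1],[0,3,0]]]'
cat > door.py <<'E'
from plan import *
s=env.state(); psi=s["ee_rot"][2]; a=psi+114
h=ov2w(0,-168,0)
v=Ro.from_euler('z',psi,degrees=True).inv().apply(s["ee_pos"]-h)
print("t",s["time_s"],"angle if flush",round(a,1),"TCP in tool-aligned door frame",v.round(1),"F",s["force"].round(1),s["ee_rot"].round(1))
E
python3 door.py
```

```text
time_s: 25.88
ee_pos: [533.6, 20.2, 174.4]
ee_rot: [-90.1, 0.2, -29.5]
force: [-3.0, 0.5, -0.5]
gripper_width: 0.5
t 25.8833 angle if flush 84.5 TCP in tool-aligned door frame [-43.6 149.2 174.4] F [-3.   0.5 -0.5] [-90.1   0.2 -29.5]
```

```bash
python3 -m handwheel '[[0,[10.6,0,2.7],[0,4,0]],[0,[10.6,0,2.7],[0,4,0]],[0,[10.6,0,2.7],[0,4,0]],[0,[10.6,0,2.7],[0,4,0]],[0,[10.6,0,2.7],[0,4,0]],[0,[10.6,0,2.7],[0,4,0]],[0,[10.6,0,2.7],[0,4,0]],[0,[10.6,0,2.7],[0,4,0]],[0,[10.6,0,2.7],[0,4,0]],[0,[10.6,0,2.7],[0,4,0]]]'
python3 door.py;python3 - <<'E'
from plan import *
for c in("top","side"):
    im=env.grab_frame(c)[:,:,::-1]
    z=im[120:280,300:460] if c=="top" else im[150:300,220:370]
    cv2.imwrite(f"pics/{c}10.png",cv2.resize(z,None,fx=4,fy=4))
E
```

```text
time_s: 26.72
ee_pos: [623.4, -37.7, 173.9]
ee_rot: [-90.2, 0.2, -69.5]
force: [-2.9, 2.2, 0.2]
gripper_width: 0.5
t 26.7167 angle if flush 44.5 TCP in tool-aligned door frame [-43.7 150.  173.9] F [-2.9  2.2  0.2] [-90.2   0.2 -69.5]
```

View pics/side10.png

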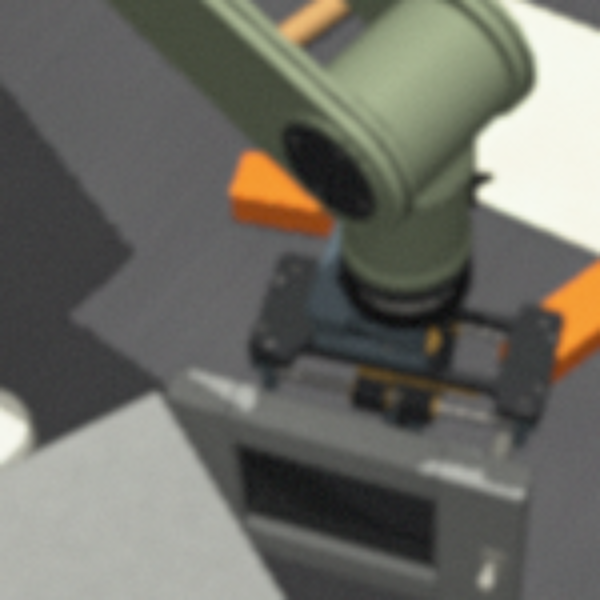

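```bash
python3 -m handwheel '[[0,[10.6,0,2.7],[0,4,0]],[0,[10.6,0,2.7],[0,4,0]],[0,[10.6,0,2.7],[0,4,0]],[0,[7.9,0,2.1],[0,3,0]],[0,[7.9,0,2.1],[0,3,0]],[0,[7.9,0,2.1],[0,3,0]],[0,[7.9,0,2.1],[0,3,0]],[0,[5.3,0,1.5],[0,2,0]],[0,[5.3,0,1.5],[0,2,0]],[0,[5.3,0,1.5],[0,2,0]]]'
python3 door.py
python3 -m handwheel '[[0,[5.3,0,1.5],[0,2,0]],[0,[2.6,0,0.7],[0,1,0]],[0,[2.6,0,0.7],[0,1,0]],[0,[2.6,0,0.7],[0,1,0]],[0,[2.6,0,0.7],[0,1,0]],[0,[2.6,0,0.7],[0,1,0]],[0,[2.6,0,0.7],[0,1,0]],[0,[2.6,0,0.7],[0,1,0]],[0,[0,0,0],[0,0,0]],[0,[0,0,0],[0,0,0]]]'
python3 door.py
```

```text
time_s: 27.65
ee_pos: [654.4, -112.3, 174.4]
ee_rot: [-90.1, 0.1, -99.3]
force: [-0.9, 2.4, -1.6]
gripper_width: 0.7
t 27.65 angle if flush 14.7 TCP in tool-aligned door frame [-43.8 151.1 174.4] F [-0.9  2.4 -1.6] [-90.1   0.1 -99.3]
time_s: 28.48
ee_pos: [655.9, -136.6, 174.7]
ee_rot: [-90.0, 0.1, -108.4]
force: [-0.7, 5.6, -0.7]
gripper_width: 0.2
t 28.4833 angle if flush 5.6 TCP in tool-aligned door frame [-44.5 151.4 174.7] F [-0.7  5.6 -0.7] [-9.000e+01  1.000e-01 -1.084e+02]
```

```bash
python3 -m handwheel '[[0,[2.6,0,0.7],[0,1,0]],[0,[2.6,0,0.7],[0,1,0]],[0,[2.6,0,0.7],[0,1,0]],[0,[2.6,0,0.7],[0,1,0]],[0,[2.6,0,0.7],[0,1,0]],[0,[1.3,0,0.3],[0,0.6,0]],[0,[0,0,0],[0,0,0]],[0,[0,0,0],[0,0,0]],[0,[0,0,0],[0,0,0]],[0,[0,0,0],[0,0,0]]]'
python3 door.py
```

```text
time_s: 29.32
ee_pos: [655.6, -147.8, 175.0]
ee_rot: [-90.0, 0.5, -113.9]
force: [2.8, 13.9, 0.1]
gripper_width: 0.5
t 29.3167 angle if flush 0.1 TCP in tool-aligned door frame [-48.6 150.6 175. ] F [ 2.8 13.9  0.1] [ -90.     0.5 -113.9]
```

```bash
python3 -m handwheel '[[0,[1,0,0],[0,0,0]],[0,[1,0,0],[0,0,0]],[0,[1,0,0],[0,0,0]],[0,[1,0,0],[0,0,0]],[0,[0,0,0],[0,0,0]],[0,[0,0,0],[0,0,0]],[0,[0,0,0],[0,0,0]],[0,[0,0,0],[0,0,0]],[0,[0,0,0],[0,0,0]],[0,[0,0,0],[0,0,0]]]'
python3 door.py
python3 -m handwheel '[[0,[1,0,0],[0,0,0]],[0,[1,0,0],[0,0,0]],[0,[1,0,0],[0,0,0]],[0,[0,0,0],[0,0,0]],[0,[0,0,0],[0,0,0]],[0,[0,0,0],[0,0,0]],[0,[0,0,0],[0,0,0]],[0,[0,0,0],[0,0,0]],[0,[0,0,0],[0,0,0]],[0,[0,0,0],[0,0,0]]]'
python3 door.py
```

```text
time_s: 30.15
ee_pos: [655.7, -147.7, 175.1]
ee_rot: [-90.0, 0.9, -113.9]
force: [6.0, 23.1, -0.1]
gripper_width: 0.3
t 30.15 angle if flush 0.1 TCP in tool-aligned door frame [-48.7 150.7 175.1] F [ 6.  23.1 -0.1] [ -90.     0.9 -113.9]
time_s: 30.98
ee_pos: [655.8, -147.7, 175.2]
ee_rot: [-90.0, 1.2, -113.9]
force: [10.1, 29.1, -0.2]
gripper_width: 0.5
t 30.9833 angle if flush 0.1 TCP in tool-aligned door frame [-48.7 150.7 175.2] F [10.1 29.1 -0.2] [ -90.     1.2 -113.9]
```

```bash
python3 -m handwheel '[[0,[-5,0,0],[0,0,0]],[0,[-10,0,0],[0,0,0]],[0,[-20,0,0],[0,0,0]],[0,[-30,0,0],[0,0,0]],[0,[-35,0,0],[0,0,0]],[0,[-35,0,0],[0,0,0]],[0,[-30,0,0],[0,0,0]],[0,[-20,0,0],[0,0,0]],[0,[-10,0,0],[0,0,0]],[0,[0,0,0],[0,0,0]]]'
cat > chk.py <<'E'
from plan import *
import sys
n=sys.argv[1]
for c,(x0,y0,w,hh) in dict(top=(380,95,90,120),side=(250,200,130,98)).items():
    im=env.grab_frame(c)[:,:,::-1]; k=5 if c=="top" else 6
    z=cv2.resize(im[y0:y0+hh,x0:x0+w],None,fx=k,fy=k,interpolation=cv2.INTER_NEAREST)
    for a,col in((0,(0,255,0)),(2,(0,0,255))):
        q=((proj(c,[door2w(x,y,215,a) for x,y in((-3,0),(-3,236),(-28,236),(-28,0))])-[x0,y0]+.5)*k).astype(np.int32); cv2.polylines(z,[q],True,col,1)
    q=((proj(c,[ov2w(0,-170,225),ov2w(0,170,225)])-[x0,y0]+.5)*k).astype(np.int32); cv2.polylines(z,[q],True,(255,0,255),1)
    cv2.imwrite(f"pics/{c}{n}.png",z)
E
python3 chk.py 12
```

```text
time_s: 31.82
ee_pos: [731.4, 20.6, 174.5]
ee_rot: [-89.9, -0.0, -113.8]
force: [-0.1, 0.6, 0.4]
gripper_width: 0.7
```

View pics/top12.png

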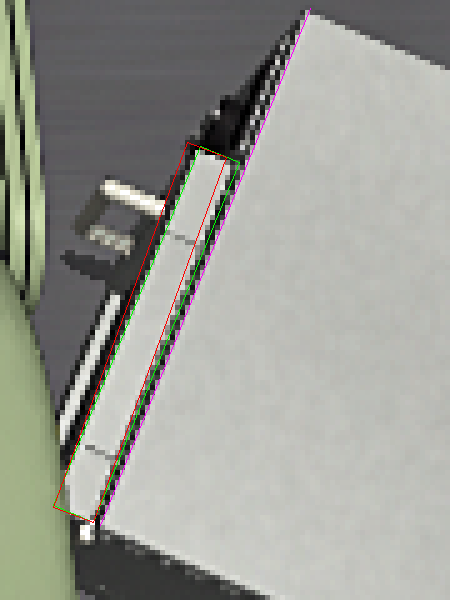

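View pics/side12.png

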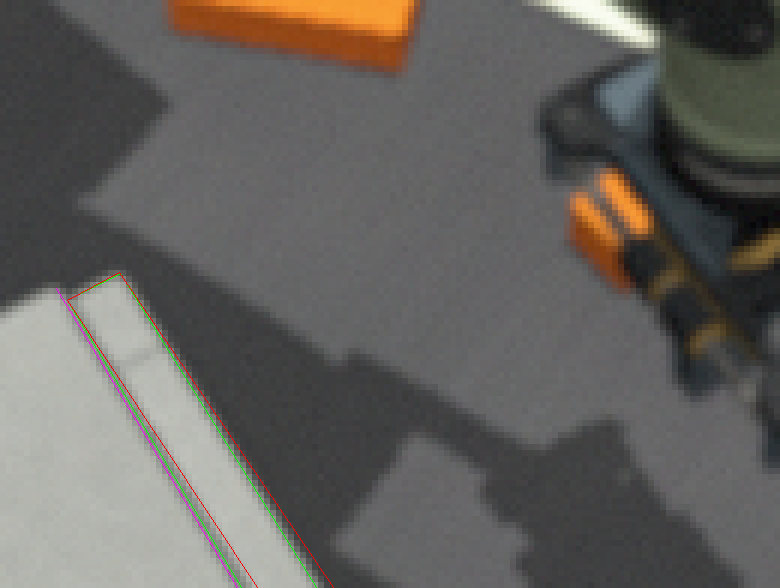

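```bash
python3 - <<'E'
from plan import *
from scipy.ndimage import map_coordinates
for c in("top",):
    g=np.mean([cv2.cvtColor(env.grab_frame(c),cv2.COLOR_RGB2GRAY).astype(float) for _ in range(3)],0)
    def edge(f,ys,ds):
        out=[]
        for y in ys:
            p=proj(c,[f(d,y) for d in ds]); v=map_coordinates(g,[p[:,1],p[:,0]],order=1)
            dv=np.abs(np.gradient(v)); i=dv.argmax(); w=slice(max(i-6,0),i+7); out.append((ds[w]*dv[w]).sum()/dv[w].sum())
        m=np.polyfit(ys,out,1); r=np.array(out)-np.polyval(m,ys); ok=abs(r)<2.5; m=np.polyfit(np.array(ys)[ok],np.array(out)[ok],1)
        return m,np.std(r),ok.sum()
    ds=np.arange(-8,8,.25)
    print("door outer",edge(lambda d,y:door2w(-28+d,y,215,0),np.r_[np.arange(40,140,3)],ds))
    print("door inner",edge(lambda d,y:door2w(-3+d,y,215,0),np.arange(20,230,3),np.arange(-8,4,.25)))
    print("oven front",edge(lambda d,y:ov2w(d,y,225),np.arange(-150,160,3),np.arange(-5,8,.25)))
E
```

```text
door outer (array([ 0.00323489, -1.66125326]), np.float64(3.3354809828879675), np.int64(6))
door inner (array([-2.19054127e-03,  3.23405810e+00]), np.float64(1.8861047985877313), np.int64(55))
oven front (array([-0.004922  , -0.97723451]), np.float64(0.7037350112754472), np.int64(101))
```

```bash
python3 -c "
from plan import *
print(env.state()['force'])
im=env.grab_frame('top')[:,:,::-1]; cv2.imwrite('pics/fin.png',im)
print(env.job_done())"
```

```text
[-0.87892195 -0.72051493 -0.42645487]
the job is handed in; nothing more can be done
None
```

View pics/fin.png

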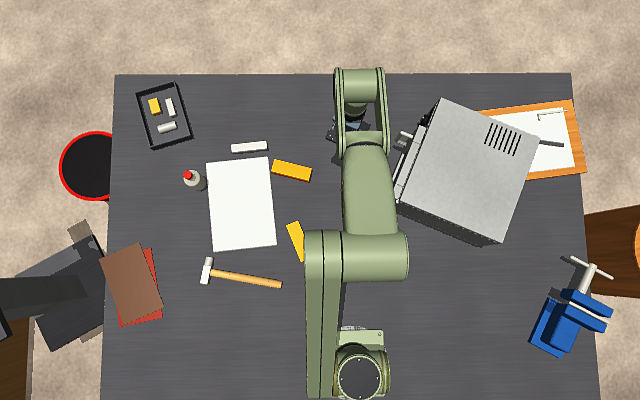

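I set the dark wooden block flat on the pulled-out rack and let it go. Then I pushed the loaded rack home with the door open, and eased the door shut. I handed the job in at about 32 s. `job_done()` gives no verdict, so I don't know how it was judged.

**What the last checks showed:**
- **Block:** it touched down on the bars at about 6 N. A picture after release showed it flat and well inside the rack's edges. It was still on the rack half way in. I couldn't see it after that, so its final position in the oven is unchecked.
- **Rack:** it came up against a hard stop, with the force rising to 19 N and no movement. The front lip then lined up in the picture with its home position.
- **Door:** it stopped moving while the push rose from 14 to about 31 N, more than the catch needs. With the arm pulled back, the door's inner edge lies within about 0.003 rad of parallel to the oven front.
- **Bystanders:** the hammer, steel bar and bottle look unmoved in the last picture. The arm hides the wax tin there. It was visible in its place before the door push, and nothing I did went near it.
- **Robot:** clear of everything, with the force reading close to zero.

**What disagreed:** the finger position at the rack stop was about 3 mm, and at the door stop about 5 mm, short of my estimate. I put this down to error in my camera estimate of the oven's position. The fit to the door's outer edge was too noisy to use, so the door angle rests on the inner-edge fit and the hard stop.

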